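Seat the crucible carrier on the sample changer and clip it

ROBOT

A 7-joint arm with a two-finger parallel gripper is mounted at the origin on a cart in front of the work surface, level with it; the furniture and walls round the work are solid. World frame = base frame: x ahead of the robot, y to its left, z up, the work surface at z = 0. Lengths are in m, angles in rad, forces in N, time in s.
With the tool pointing down it reaches from about 0.425 to 0.875 m from the base axis. Payload 4.7 kg.
Tool frame: the origin (TCP) lies on the centre line of the jaws, within the pads' length; the fingertips stand ahead of it and the grasp point (between the pads) lies 2 mm behind it (nose_length is the z of the fingertips in the tool frame, in m); z points along the fingers, y is the line along which they close (so a half turn about z gives the same grasp; the last joint's range is limited). The gripper opens to 87 mm and grips with 3 to 60 N. Pads are 19 mm wide; open, the fingers measure 117 mm over their backs; the gripper's body (75 mm by 190 mm) begins 51 mm behind the grasp point.
Start: joints at [-1.147, 0.321, -0.07, 1.45, 0.023, 1.371, -0.057], TCP at [0.259, 0.596, 0.219] pointing down, gripper open.
Joint ranges: [-2.86, 2.86], [-0.3, 2.09], [-1.38, 1.24], [0.06, 2.45], [-1.56, 4.7], [0.09, 2.05], [-2.69, 2.69]. Speed limits (rad/s): [2.57, 2.57, 3.14, 3.14, 3.14, 3.14, 3.14].

INTERFACE

Orientations are given as a rotation vector (axis times angle).
In Python, from bench import * gives the robot as it stands.
- The arm moves only by the tool send_rows, never from a script. Its arguments are lists of equal length, an entry for each row: "xyz": the shift along the tool's x, y, z in mm, a list of three; "dr": the turn, a rotation vector about the tool's x, y, z in rad, a list of three. A call has exactly 10 rows; each row is the pose to reach, as a shift and turn from the pose commanded when the call began, along the tool's axes at that moment; what a row does not reach only later rows make up. A row lasts 1/12 s, in which the tool goes at most 41.7 mm and 7.16 degrees, less where a joint would pass 70% of its speed; a pose out of reach is approached as far as the arm can. A call with a gripper value outside its range is refused whole. "jaw" is the finger opening in mm, from 0 to 87, set as the call begins (left out, the last holds). The fingers move at their own pace and stop on an object; "grip_force" is the grip in N (left out, the last holds). Time passes only in rows, so rows that repeat a pose let the fingers close, or fill a call up. It gives the time, the measured TCP pose, the force, the opening and the grip force at its end, in the units of the state.
- get_state(): the state, without advancing time (a new reading comes with each control period).
- get_image(name): name is "scene" or "top"; returns the picture (420x560x3 uint8, red, green, blue); there is no depth.
- calibration(name): a dict with "vfov" (degrees; the focal length in pixels is half the picture's height over the tangent of half this angle, whatever the lens; pixels are square), "cx", "cy" (the principal point, pixels), "k1" (the pictures are not rectified: a ray, as slopes to the right and down, at radius r is drawn at 1 + k1 r^2 times it, then the intrinsics apply), "rvec" (rotation vector, rad) and "tvec" (3), from world to camera coordinates, as OpenCV has them. Camera axes: x right, y down, z forward; pixel columns grow to the right and rows downward; lengths in m; the calibration is good to about 2 mm. A picture is of the moment at which its call begins. calibration takes no time and is no camera call.
- close_job(): hands the job in; it is judged then, once.
The state is a dict: "time": time; "joint_positions": joint angles; "qd": joint speeds; "joint_torque": joint torques, N m; "position": TCP position; "tool_rot": TCP orientation; "ft_force": force on the tool from outside, world axes, zero at the start; "torque": the same for the moment, N m; "grip_width": opening from 0.0 (shut) to 1.0 (fully open); "grip_force": force on a finger pad.
Only numpy, scipy, OpenCV 4.12 (cv2) and the standard library are available. Lean on these libraries where they do the work, as an engineer would, in place of code of your own. Each camera call takes 0.05 s, during which the arm holds its last target. There are 200 camera calls.

TASK

Load the sample changer: with a fingertip, push the blue crucible carrier along its rails by its rear end until you feel it drop into the locating slots and it lies flush with the side guides, then push the red-knobbed retaining clip round until it lies square across the carrier. Do not lift the carrier, keep the four crucibles standing in their wells, and leave everything else on the bench where it is.

Things in the scene. Friction and masses are not known exactly. Their poses are not given: they have to be found in the camera images.
- dock: Sample changer, fixed: white base 180 x 437 mm with two aluminium rails along its y axis (tops at z 28 mm, 55 mm gap between) and steel side guides (inner faces 61.5 mm off the centre line, tops at z 40 mm). Origin on the bench, on the rails' centre line. The carrier is loaded toward the dock's -y, where a white head (98 mm high, parked arm to 166 mm) stands. Yaw within 0.25 rad of the room's.
- dock_home (a point): Fixed point of the dock, frame as the dock's: where the carrier's origin lies when home, dock frame [0, -0.060, 0.028]. The carrier slides toward the dock's -y and starts 90 to 160 mm short of here. Home, its feet have dropped into four cross slots in the rails, with 2 mm of play either way, and it can go no further.
- carrier: Blue loose board 120 x 170 x 12 mm, 0.35 to 0.7 kg, on the rails between the guides (1.5 mm side play), y axis along the rails. Origin: middle of its underside. It slides on four black feet 7 mm high, underside at z 35 mm; home, it drops 7 mm, and its top (z 40 mm) is flush with the guides. A push of 2 to 7 N slides it.
- carrier_push (a point): The middle of the carrier's rear end face (the end away from the head), at the height of its top face: carrier frame [0, 0.085, 0.012]. The face is flat and upright; in its middle, 44 mm wide, it is carried up by a push block 12 mm thick to 18 mm above the carrier's top face.
- clip (a joint): Retaining clip's swing, rad: 0 = parked, bar pointing to the dock's +y beside the guide; 1.57 = closed, bar pointing to the dock's +x, square across the carrier (stop 1.58). Clockwise from above; starts at -0.5 to 0.2, stays where left; 1.5 N at the knob moves it. Bar z 42 to 47 mm, 12 mm wide, 42 mm long: clears a seated carrier by 2 mm, strikes the side of one not yet dropped.
- clip_pivot (a point): Axis of the clip, on the robot's side of the bed: dock frame [-0.077, -0.020], at the height of the bar's underside, 42 mm above the bench.
- clip_knob (a point): Top centre of the clip's red upright knob, 12 mm in diameter, standing from the bar (47 mm) to 68 mm above the bench, 34 mm from the clip's axis.
- crucible_a: White porcelain open crucible, 42 dia x 33 mm tall, loose, standing in a 5 mm deep round well of the carrier at carrier frame [-0.029, -0.01, 0.007]. Origin in the middle of its underside.
- well_a (a point): Centre of the floor of the well in which crucible_a stands.
- crucible_b: White porcelain lidded crucible, 45 dia x 43 mm tall, loose, standing in a 5 mm deep round well of the carrier at carrier frame [0.029, -0.01, 0.007]. Origin in the middle of its underside.
- well_b (a point): Centre of the floor of the well in which crucible_b stands.
- crucible_c: White porcelain lidded crucible, 45 dia x 43 mm tall, loose, standing in a 5 mm deep round well of the carrier at carrier frame [-0.029, -0.056, 0.007]. Origin in the middle of its underside.
- well_c (a point): Centre of the floor of the well in which crucible_c stands.
- crucible_d: White porcelain open crucible, 42 dia x 33 mm tall, loose, standing in a 5 mm deep round well of the carrier at carrier frame [0.029, -0.056, 0.007]. Origin in the middle of its underside.
- well_d (a point): Centre of the floor of the well in which crucible_d stands.
- tongs: Bystander: steel crucible tongs lying on the bench to the left, 78 x 203 x 10 mm. Origin at the middle of the underside.
- timer: Bystander: white timer, 55 x 66 x 20 mm, to the right. Origin at the middle of the underside.
- weighing_bottle: Bystander: glass weighing bottle, 37 dia x 71 mm, to the left of the bed. Origin at the middle of the underside.
There are look-alikes about, which are no part of the job. Leave any turquoise look-alike of the crucible_c alone.

How it is judged:
By the outcome, as a careful person would: the job done as asked, in the order asked, and still so for the second after the job is handed in, with the robot touching nothing.
It also fails if it takes over 48 s, if anything falls off the work surface, if the arm or the gripper's body presses on something with over 40 N, if the wrist force passes 120 N, or if a joint passes its speed limit or range.

## Working session

There is one attempt and no reset: what is moved stays moved. The work goes in short steps, Python scripts to look and compute and a tool call to move; the robot and the scene stay as the last step left them, time stands still between calls to the robot, and variables do not carry over. Pictures are saved under pics/ and viewed, at most 10 in all, crops included, and the job is handed in when it is done.

Besides the shell and the picture viewer there is one more tool, called after "Request:" as a command line: name --argument value ..., lists and objects as JSON in quotes. send_rows: Moves the arm, as the interface text tells. Its arguments: {"type":"object","properties":{"xyz":{"type":"array"},"dr":{"type":"array"},"jaw":{"type":"number"},"grip_force":{"type":"number"}},"required":["xyz","dr"]}

```bash
mkdir -p pics; ls; cat > h.py <<'E'
from bench import *
import numpy as np, cv2
from scipy.spatial.transform import Rotation as R
def cam(n):
    c=calibration(n); f=210/np.tan(np.radians(c['vfov'])/2)
    return c,f,R.from_rotvec(c['rvec']).as_matrix(),np.array(c['tvec'])
def ray(n,u,v,z):
    c,f,M,t=cam(n); d=np.array([(u-c['cx'])/f,(v-c['cy'])/f]); s=d.copy()
    for _ in range(20): s=d/(1+c['k1']*(s@s))
    w=M.T@np.r_[s,1]; o=-M.T@t
    return o+w*(z-o[2])/w[2]
def proj(n,p):
    c,f,M,t=cam(n); q=M@np.array(p)+t; s=q[:2]/q[2]; s=s*(1+c['k1']*(s@s))
    return s*f+[c['cx'],c['cy']]
E
python3 - <<'E'
from h import *
for n in("scene","top"):
    im=get_image(n); cv2.imwrite(f'pics/{n}0.png',im[:,:,::-1])
    c,f,M,t=cam(n); print(n,f,-M.T@t,c)
s=get_state(); print(s)
try: print(nose_length)
except Exception as e: print(e)
E
```

```text
pics
scene 404.87034162469706 [0.03480248 0.62944198 1.078745  ] {'vfov': 54.830146268030255, 'cx': 283.7493509823898, 'cy': 210.30791110487675, 'k1': -0.11730567910908432, 'rvec': array([ 0.9934471 , -2.55654239,  0.94692431]), 'tvec': array([0.43716558, 0.36538503, 1.11197087])}
top 514.5822743153806 [ 0.36221224 -0.02256665  1.36494998] {'vfov': 44.40054666653548, 'cx': 277.1044461687928, 'cy': 208.0190535738712, 'k1': -0.061946856456370436, 'rvec': array([ 2.13646619, -2.1069743 ,  0.22041768]), 'tvec': array([-0.04196433,  0.62263714,  1.26702699])}
{'time': 0.1, 'joint_positions': array([-1.14693432,  0.32175302, -0.07006808,  1.45153897,  0.02259062,
        1.37081972, -0.05688431]), 'qd': array([-0.00180975, -0.00054803, -0.00096386, -0.00207418, -0.00090357,
        0.00091257,  0.00014206]), 'joint_torque': array([-2.14745492e-04, -4.92576313e+01, -4.05812413e-01, -3.13398206e+01,
       -6.40789862e-02,  3.94539919e-02,  6.11350151e-05]), 'position': array([0.25880517, 0.59570615, 0.21797512]), 'tool_rot': array([-6.39065789e-01, -3.07563529e+00,  2.68956677e-03]), 'ft_force': array([-0.34633953, -0.35549022, -0.79475157]), 'torque': array([-0.02194572,  0.00581643, -0.01474836]), 'grip_force': 0.0, 'grip_width': 0.9993646672173122}
0.017
```

View pics/top0.png

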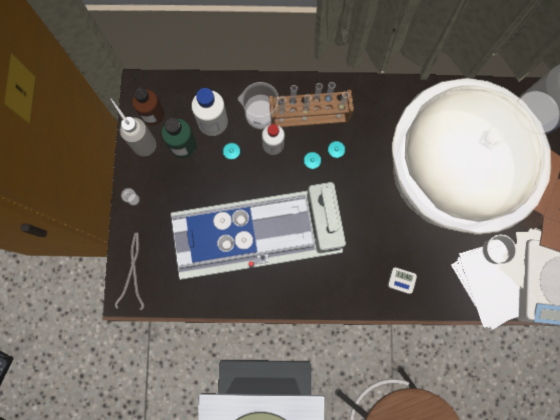

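View pics/scene0.png

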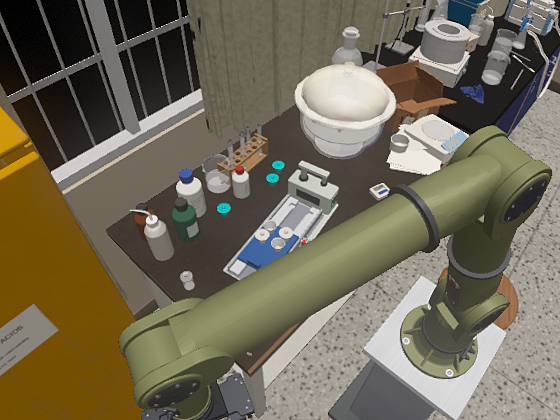

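The top view shows the dock across about (172–345, 185–275), with its head on the right (330,215). The blue carrier is at (190–258, 208–262), and the red knob is near (251,264). The turquoise look-alikes at (231,151), (312,160) and (336,149) are off the dock.

```bash
python3 - <<'E'
from h import *
im=cv2.imread('pics/top0.png'); h=cv2.cvtColor(im,cv2.COLOR_BGR2HSV)
b=cv2.inRange(h,(105,120,50),(125,255,255)); b[:,:165]=0;b[:,270:]=0;b[:200]=0;b[275:]=0
ys,xs=np.nonzero(b); hull=cv2.convexHull(np.c_[xs,ys].astype(np.int32))
P=np.array([ray('top',u,v,.047)[:2] for u,v in hull[:,0]],np.float32)
r=cv2.minAreaRect((P*1000)); print('carrier rect',r, cv2.boxPoints(r)/1000)
rd=cv2.inRange(h,(0,120,80),(8,255,255))|cv2.inRange(h,(172,120,80),(180,255,255)); rd[:,:225]=0;rd[:,275:]=0;rd[:245]=0;rd[290:]=0
ys,xs=np.nonzero(rd); print('red',len(xs),xs.mean(),ys.mean(),ray('top',xs.mean(),ys.mean(),.064))
crop=im[175:285,160:355]; cv2.imwrite('pics/c1.png',cv2.resize(crop,None,fx=4,fy=4,interpolation=cv2.INTER_CUBIC))
E
```

```text
carrier rect ((555.44775390625, 112.59400939941406), (116.587890625, 168.3311309814453), 10.134490966796875) [[0.48325366 0.18518901]
 [0.51287305 0.01948428]
 [0.62764186 0.03999901]
 [0.59802246 0.20570374]]
red 14 250.71428571428572 263.5 [0.47890179 0.03150435 0.064     ]
```

View pics/c1.png

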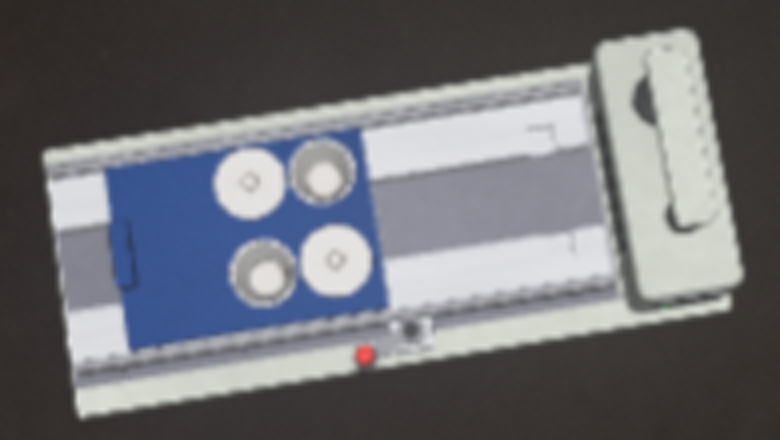

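The crop shows the carrier with its push block at the left (123,250), the four white crucibles, the red knob at (365,355) and the clip pivot at (410,330). The head is on the right. There is only one candidate for each item. Next I'll compute the frames.

```bash
cat >> h.py <<'E'
YAW=0.177
C=np.array([.5554,.1126]); 
ex=np.array([np.cos(YAW),np.sin(YAW)]); ey=np.array([-np.sin(YAW),np.cos(YAW)])
E
python3 - <<'E'
from h import *
pv=ray('top',262.5,257.7,.047)[:2]; kn=ray('top',250.9,263.6,.066)[:2]
print('pivot',pv,'knob',kn,'dist',np.linalg.norm(pv-kn))
f=lambda p:np.array([(p-C)@ex,(p-C)@ey])
print('pivot rel carrier',f(pv),'knob',f(kn)-f(pv))
# base outline corners (full px), left end z~.0-0.02
for u,v,z in [(160+78/4,175+417/4,.02),(160+42/4,175+150/4,.02),(160+732/4,175+308/4,.02),(160+125/4,175+250/4,.065),(160+113/4,175+250/4,.065),(160+363/4,175+128/4,.047),(160+388/4,175+308/4,.047),(160+106/4,175+168/4,.047),(160+131/4,175+350/4,.047)]:
    p=ray('top',u,v,z)[:2]; print((u,v,z),p,f(p))
E
```

```text
pivot [0.49571897 0.00234028] knob [0.47847722 0.03094761] dist 0.03340144999363444
pivot rel carrier [-0.07816283 -0.09802859] knob [-0.01193527  0.03119625]
(179.5, 279.25, 0.02) [0.43910013 0.21741407] [-0.09602747  0.12365425]
(170.5, 212.5, 0.02) [0.61513637 0.24996571] [0.08299005 0.12470134]
(343.0, 252.0, 0.02) [ 0.51627497 -0.2083469 ] [-0.09502519 -0.30904351]
(191.25, 237.5, 0.065) [0.54267857 0.18443994] [0.0001267  0.07295749]
(188.25, 237.5, 0.065) [0.5425593  0.19209527] [0.00135722 0.08051422]
(250.75, 207.0, 0.047) [0.62783041 0.03544346] [ 0.05771327 -0.08870442]
(257.0, 252.0, 0.047) [0.51017787 0.01672889] [-0.06139631 -0.08641067]
(186.5, 217.0, 0.047) [0.59877251 0.20210229] [0.05845419 0.08046703]
(192.75, 262.5, 0.047) [0.48072203 0.18062861] [-0.06153294  0.08011485]
```

```bash
cat >> h.py <<'E'
def go(x,y,tipz):  # dock-axes target relative to C, tool x along +dock y
    s=get_state(); M=R.from_rotvec(s['tool_rot'])
    w=C+x*ex+y*ey; tgt=np.r_[w,tipz+.017]
    T=R.from_matrix(np.c_[np.r_[ey,0],np.r_[ex,0],[0,0,-1]])
    d=M.inv().apply(tgt-s['position'])*1000
    print('shift',d.round(1),'dr',(M.inv()*T).as_rotvec().round(3))
def st():
    s=get_state(); M=R.from_rotvec(s['tool_rot']); d=s['position'][:2]-C
    print('t',round(s['time'],2),'rel',round(d@ex,4),round(d@ey,4),'tip z',round(s['position'][2]-.017,4),'F',s['ft_force'].round(1))
E
python3 -c "
from h import *
go(0,.112,.16)"
```

```text
shift [-402.5 -231.6   41.4] dr [-0.002  0.001  0.984]
```

Request:
send_rows --xyz '[[-40, -23, 4], [-80, -46, 8], [-120, -69, 12], [-160, -92, 16], [-200, -115, 20], [-240, -138, 24], [-280, -161, 28], [-320, -184, 32], [-360, -207, 36], [-402, -231, 41]]' --dr '[[0, 0, 0.1], [0, 0, 0.2], [0, 0, 0.3], [0, 0, 0.4], [0, 0, 0.5], [0, 0, 0.6], [0, 0, 0.7], [0, 0, 0.8], [0, 0, 0.9], [0, 0, 0.984]]' --jaw 0

```text
time: 0.93
position: [0.5073, 0.2612, 0.1823]
tool_rot: [-2.022, -2.404, -0.0]
ft_force: [0.8, 0.4, -0.5]
grip_width: 0.328
grip_force: 0.0
```

```bash
python3 -c "
from h import *
st(); print(get_state()['grip_width']);go(0,.112,.041)"
```

```text
t 0.93 rel -0.0212 0.1547 tip z 0.1653 F [ 0.8  0.4 -0.5]
0.32760871348738435
shift [-42.6  21.4 124.3] dr [-0.    -0.    -0.005]
```

Request:
send_rows --xyz '[[0, 0, 0], [0, 0, 0], [0, 0, 0], [0, 0, 0], [0, 0, 0], [0, 0, 0], [0, 0, 0], [0, 0, 0], [0, 0, 0], [0, 0, 0]]' --dr '[[0, 0, 0], [0, 0, 0], [0, 0, 0], [0, 0, 0], [0, 0, 0], [0, 0, 0], [0, 0, 0], [0, 0, 0], [0, 0, 0], [0, 0, 0]]'

```text
time: 1.77
position: [0.5066, 0.2632, 0.1827]
tool_rot: [2.016, 2.409, 0.0]
ft_force: [-0.7, 0.3, 1.1]
grip_width: 0.004
grip_force: 0.0
```

```bash
python3 -c "
from h import *
st(); print(get_state()['grip_width']);go(0,.112,.041)
im=get_image('top'); cv2.imwrite('pics/c2.png',cv2.resize(im[150:300,120:320],None,fx=4,fy=4,interpolation=cv2.INTER_CUBIC))"
```

```text
t 1.77 rel -0.0215 0.1569 tip z 0.1657 F [-0.7  0.3  1.1]
0.004155589102609671
shift [-44.9  21.5 124.7] dr [ 0. -0.  0.]
```

View pics/c2.png

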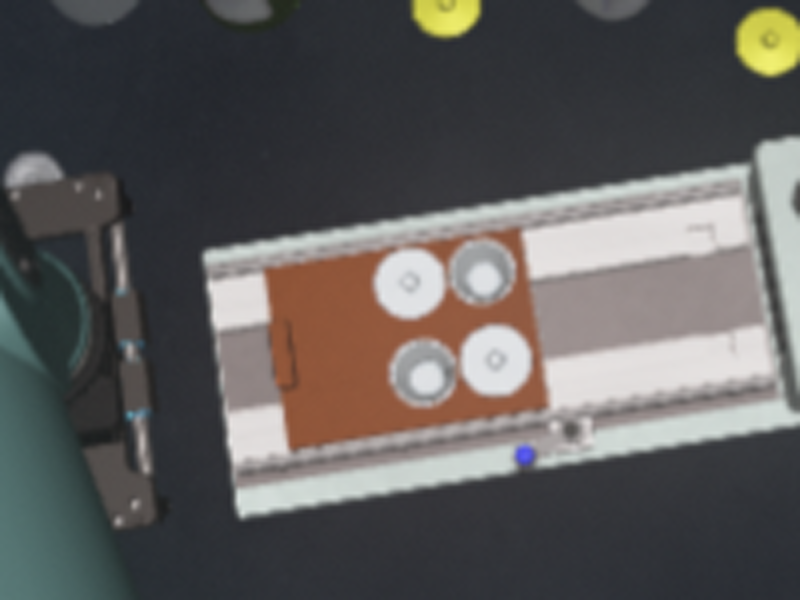

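The colours are swapped in this crop. The closed gripper is at the left (125,340), in line with the bed, and nothing has moved. I'll descend behind the carrier.

Request:
send_rows --xyz '[[-22, 11, 0], [-45, 21, 0], [-45, 21, 20], [-45, 21, 50], [-45, 21, 80], [-45, 21, 105], [-45, 21, 118], [-45, 21, 125], [-45, 21, 125], [-45, 21, 125]]' --dr '[[0, 0, 0], [0, 0, 0], [0, 0, 0], [0, 0, 0], [0, 0, 0], [0, 0, 0], [0, 0, 0], [0, 0, 0], [0, 0, 0], [0, 0, 0]]'

```text
time: 2.65
position: [0.5361, 0.2228, 0.0586]
tool_rot: [2.016, 2.408, 0.002]
ft_force: [0.4, 0.2, 0.0]
grip_width: 0.007
grip_force: 0.0
```

```bash
python3 -c "
from h import *
st()"
```

```text
t 2.65 rel 0.0004 0.1119 tip z 0.0416 F [0.4 0.2 0. ]
```

Request:
send_rows --xyz '[[-4, 0, 0], [-8, 0, 0], [-11, 0, 0], [-13, 0, 0], [-15, 0, 0], [-17, 0, 0], [-19, 0, 0], [-21, 0, 0], [-23, 0, 0], [-25, 0, 0]]' --dr '[[0, 0, 0], [0, 0, 0], [0, 0, 0], [0, 0, 0], [0, 0, 0], [0, 0, 0], [0, 0, 0], [0, 0, 0], [0, 0, 0], [0, 0, 0]]'

```text
time: 3.48
position: [0.5395, 0.1991, 0.0578]
tool_rot: [-2.014, -2.41, -0.002]
ft_force: [-0.8, 4.5, 0.8]
grip_width: 0.006
grip_force: 2.1
```

```bash
python3 -c "
from h import *
st()"
```

```text
t 3.48 rel -0.0004 0.088 tip z 0.0408 F [-0.8  4.5  0.8]
```

Request:
send_rows --xyz '[[-3, 0, 0], [-7, 0, 0], [-12, 0, 0], [-17, 0, 0], [-22, 0, 0], [-27, 0, 0], [-32, 0, 0], [-37, 0, 0], [-41, 0, 0], [-45, 0, 0]]' --dr '[[0, 0, 0], [0, 0, 0], [0, 0, 0], [0, 0, 0], [0, 0, 0], [0, 0, 0], [0, 0, 0], [0, 0, 0], [0, 0, 0], [0, 0, 0]]'

```text
time: 4.32
position: [0.5477, 0.1532, 0.0578]
tool_rot: [-2.017, -2.409, -0.001]
ft_force: [-0.1, 5.4, 1.8]
grip_width: 0.006
grip_force: 2.5
```

Request:
send_rows --xyz '[[-4, 0, 0], [-8, 0, 0], [-12, 0, 0], [-17, 0, 0], [-22, 0, 0], [-26, 0, 0], [-30, 0, 0], [-34, 0, 0], [-37, 0, 0], [-39, 0, 0]]' --dr '[[0, 0, 0], [0, 0, 0], [0, 0, 0], [0, 0, 0], [0, 0, 0], [0, 0, 0], [0, 0, 0], [0, 0, 0], [0, 0, 0], [0, 0, 0]]'

```text
time: 5.15
position: [0.5545, 0.1148, 0.0577]
tool_rot: [-2.017, -2.409, -0.0]
ft_force: [-1.2, 5.2, 3.4]
grip_width: 0.005
grip_force: 2.6
```

```bash
python3 -c "
from h import *
st()
im=get_image('top'); cv2.imwrite('pics/c3.png',cv2.resize(im[150:300,170:370,::-1],None,fx=4,fy=4,interpolation=cv2.INTER_CUBIC))"
```

```text
t 5.15 rel -0.0005 0.0024 tip z 0.0407 F [-1.2  5.2  3.4]
```

View pics/c3.png

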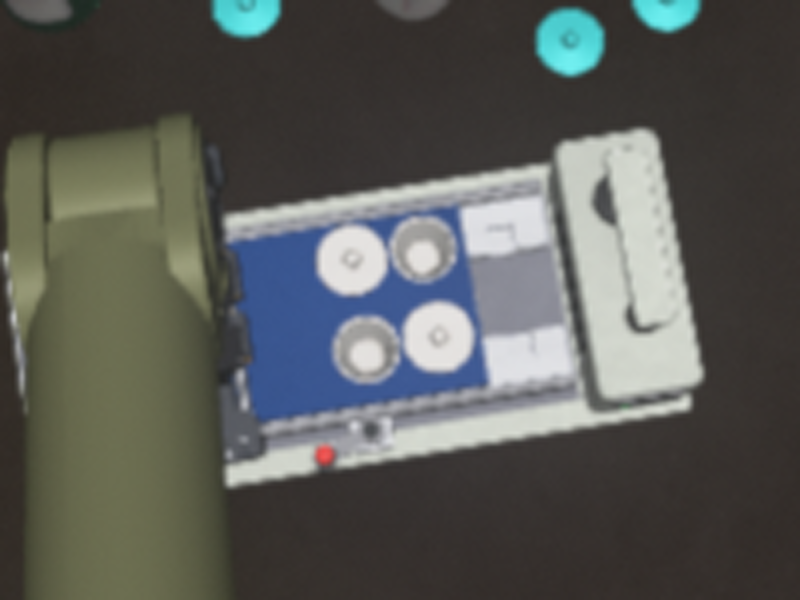

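The crucibles are standing and the carrier front is at crop (475,295), about 46 mm short of home.

Request:
send_rows --xyz '[[-3, 0, 0], [-7, 0, 0], [-11, 0, 0], [-15, 0, 0], [-19, 0, 0], [-23, 0, 0], [-27, 0, 0], [-30, 0, 0], [-32, 0, 0], [-34, 0, 0]]' --dr '[[0, 0, 0], [0, 0, 0], [0, 0, 0], [0, 0, 0], [0, 0, 0], [0, 0, 0], [0, 0, 0], [0, 0, 0], [0, 0, 0], [0, 0, 0]]'

```text
time: 6.03
position: [0.5603, 0.082, 0.0576]
tool_rot: [-2.016, -2.409, -0.0]
ft_force: [-0.6, 6.0, 3.7]
grip_width: -0.0
grip_force: 2.7
```

Request:
send_rows --xyz '[[-1, 0, 0], [-2, 0, 0], [-3, 0, 0], [-4, 0, 0], [-5, 0, 0], [-6, 0, 0], [-7, 0, 0], [-8, 0, 0], [-8, 0, 0], [-8, 0, 0]]' --dr '[[0, 0, 0], [0, 0, 0], [0, 0, 0], [0, 0, 0], [0, 0, 0], [0, 0, 0], [0, 0, 0], [0, 0, 0], [0, 0, 0], [0, 0, 0]]'

```text
time: 6.87
position: [0.5617, 0.0739, 0.0575]
tool_rot: [-2.016, -2.409, 0.0]
ft_force: [-1.4, 3.5, 3.1]
grip_width: 0.005
grip_force: 2.3
```

```bash
python3 -c "
from h import *
st()"
```

```text
t 6.87 rel -0.0006 -0.0392 tip z 0.0405 F [-1.4  3.5  3.1]
```

Request:
send_rows --xyz '[[-0.5, 0, 0], [-1, 0, 0], [-1.5, 0, 0], [-2, 0, 0], [-2.5, 0, 0], [-3, 0, 0], [-3.5, 0, 0], [-4, 0, 0], [-4, 0, 0], [-4, 0, 0]]' --dr '[[0, 0, 0], [0, 0, 0], [0, 0, 0], [0, 0, 0], [0, 0, 0], [0, 0, 0], [0, 0, 0], [0, 0, 0], [0, 0, 0], [0, 0, 0]]'

```text
time: 7.7
position: [0.5626, 0.0698, 0.0576]
tool_rot: [2.016, 2.409, -0.0]
ft_force: [-0.4, -0.0, -0.4]
grip_width: 0.001
grip_force: 0.0
```

```bash
python3 -c "
from h import *
st()"
```

```text
t 7.7 rel -0.0004 -0.0434 tip z 0.0406 F [-0.4 -0.  -0.4]
```

The force has gone to zero, so it has probably dropped. I'll nudge it on slowly to feel for the stop.

Request:
send_rows --xyz '[[-0.4, 0, 0], [-0.8, 0, 0], [-1.2, 0, 0], [-1.6, 0, 0], [-2, 0, 0], [-2, 0, 0], [-2, 0, 0], [-2, 0, 0], [-2, 0, 0], [-2, 0, 0]]' --dr '[[0, 0, 0], [0, 0, 0], [0, 0, 0], [0, 0, 0], [0, 0, 0], [0, 0, 0], [0, 0, 0], [0, 0, 0], [0, 0, 0], [0, 0, 0]]'

```text
time: 8.53
position: [0.5629, 0.068, 0.0576]
tool_rot: [2.016, 2.409, 0.0]
ft_force: [-0.6, -0.3, -0.5]
grip_width: 0.003
grip_force: 0.0
```

```bash
python3 -c "
from h import *
st()"
```

```text
t 8.53 rel -0.0004 -0.0452 tip z 0.0406 F [-0.6 -0.3 -0.5]
```

Request:
send_rows --xyz '[[-0.4, 0, 0], [-0.8, 0, 0], [-1.2, 0, 0], [-1.6, 0, 0], [-2, 0, 0], [-2, 0, 0], [-2, 0, 0], [-2, 0, 0], [-2, 0, 0], [-2, 0, 0]]' --dr '[[0, 0, 0], [0, 0, 0], [0, 0, 0], [0, 0, 0], [0, 0, 0], [0, 0, 0], [0, 0, 0], [0, 0, 0], [0, 0, 0], [0, 0, 0]]'

```text
time: 9.37
position: [0.5633, 0.0661, 0.0576]
tool_rot: [-2.016, -2.409, -0.0]
ft_force: [1.0, -0.3, 0.1]
grip_width: 0.008
grip_force: 0.0
```

```bash
python3 -c "
from h import *
st()
for n,(a,b,c,d) in {'top':(150,300,200,370),'scene':(170,290,200,360)}.items():
    im=get_image(n)[a:b,c:d,::-1]; cv2.imwrite(f'pics/c4{n}.png',cv2.resize(im,None,fx=4,fy=4,interpolation=cv2.INTER_CUBIC))
a=cv2.imread('pics/c4top.png');b=cv2.imread('pics/c4scene.png')
b=cv2.resize(b,(400,300));a=cv2.resize(a,(400,353))
cv2.imwrite('pics/c4.png',np.hstack([a,np.pad(b,((0,53),(0,0),(0,0)))]))"
```

```text
t 9.37 rel -0.0004 -0.0472 tip z 0.0406 F [ 1.  -0.3  0.1]
```

View pics/c4.png

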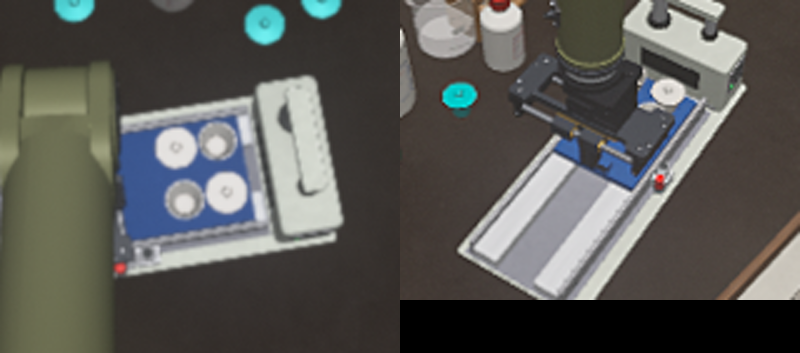

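```bash
python3 - <<'E'
from h import *
im=cv2.imread('pics/c4top.png'); im=cv2.cvtColor(im,cv2.COLOR_BGR2HSV)
b=cv2.inRange(im,(105,120,50),(125,255,255))
n,l,s,_=cv2.connectedComponentsWithStats(b); k=1+s[1:,4].argmax()
ys,xs=np.nonzero(l==k); h=cv2.convexHull(np.c_[xs,ys].astype(np.int32))[:,0]
uv=(h+.5)/4-.5+[200,150]
for z in(.040,.047):
    q=[]
    for u,v in uv:
        p=ray('top',u,v,z)[:2]-C; q.append([p@ex,p@ey])
    q=np.array(q); print(z,'x',q[:,0].min(),q[:,0].max(),'y',np.sort(q[:,1])[:4])
E
```

```text
0.04 x -0.05878930454121628 0.05962314219822872 y [-0.21923625 -0.21904025 -0.21890335 -0.21885383]
0.047 x -0.059609154011121726 0.058177693921379725 y [-0.21860122 -0.21840625 -0.21827008 -0.21822082]
```

Request:
send_rows --xyz '[[-0.3, 0, 0], [-0.6, 0, 0], [-0.9, 0, 0], [-1.2, 0, 0], [-1.5, 0, 0], [-1.8, 0, 0], [-2, 0, 0], [-2, 0, 0], [-2, 0, 0], [-2, 0, 0]]' --dr '[[0, 0, 0], [0, 0, 0], [0, 0, 0], [0, 0, 0], [0, 0, 0], [0, 0, 0], [0, 0, 0], [0, 0, 0], [0, 0, 0], [0, 0, 0]]'

```text
time: 10.3
position: [0.5636, 0.064, 0.0576]
tool_rot: [-2.016, -2.409, -0.0]
ft_force: [-0.1, 0.3, -1.2]
grip_width: 0.003
grip_force: 0.0
```

```bash
python3 -c "
from h import *
st()
im=get_image('scene')[190:260,250:340,::-1]; cv2.imwrite('pics/c5.png',cv2.resize(im,None,fx=8,fy=8,interpolation=cv2.INTER_CUBIC))"
```

```text
t 10.3 rel -0.0005 -0.0493 tip z 0.0406 F [-0.1  0.3 -1.2]
```

View pics/c5.png

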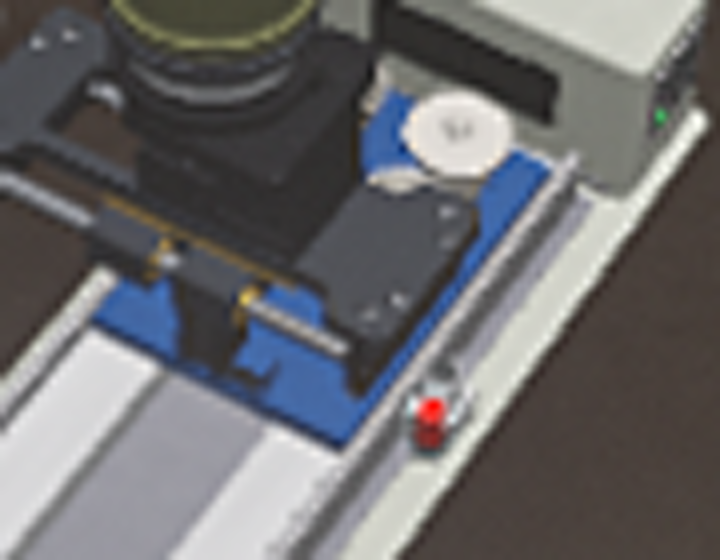

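```bash
python3 - <<'E'
from h import *
def cr(p): return ((proj('scene',p)-[250,190]+.5)*8).round()
def W(x,y,z): return np.r_[C+x*ex+y*ey,z]
for x in(-.015,.015):
    for y in(-.0095,.0095): print('finger',x,y,cr(W(x,-.0493+y,.0406)))
for u,v in [(95,315),(330,435),(340,447)]:
    for z in(.028,.04,.047):
        p=ray('scene',250+(u+.5)/8-.5,190+(v+.5)/8-.5,z)[:2]-C; print((u,v),z,(p@ex).round(4),(p@ey).round(4))
for x in(-.022,.022):
    for y in(-.053,-.065): 
        for z in(.040,.058): print('block home',x,y,z,cr(W(x,y,z)))
E
```

```text
finger -0.015 -0.0095 [261. 375.]
finger -0.015 0.0095 [235. 407.]
finger 0.015 -0.0095 [198. 343.]
finger 0.015 0.0095 [172. 375.]
(95, 315) 0.028 0.0632 -0.056
(95, 315) 0.04 0.0577 -0.0485
(95, 315) 0.047 0.0545 -0.0441
(330, 435) 0.028 -0.0495 -0.0563
(330, 435) 0.04 -0.0538 -0.0488
(330, 435) 0.047 -0.0562 -0.0445
(340, 447) 0.028 -0.0559 -0.0535
(340, 447) 0.04 -0.0601 -0.046
(340, 447) 0.047 -0.0625 -0.0417
block home -0.022 -0.053 0.04 [268. 393.]
block home -0.022 -0.053 0.058 [268. 366.]
block home -0.022 -0.065 0.04 [284. 373.]
block home -0.022 -0.065 0.058 [284. 346.]
block home 0.022 -0.053 0.04 [175. 346.]
block home 0.022 -0.053 0.058 [175. 318.]
block home 0.022 -0.065 0.04 [192. 326.]
block home 0.022 -0.065 0.058 [191. 298.]
```

Request:
send_rows --xyz '[[-0.2, 0, 0], [-0.4, 0, 0], [-0.6, 0, 0], [-0.8, 0, 0], [-1, 0, 0], [-1.2, 0, 0], [-1.4, 0, 0], [-1.5, 0, 0], [-1.5, 0, 0], [-1.5, 0, 0]]' --dr '[[0, 0, 0], [0, 0, 0], [0, 0, 0], [0, 0, 0], [0, 0, 0], [0, 0, 0], [0, 0, 0], [0, 0, 0], [0, 0, 0], [0, 0, 0]]'

```text
time: 11.18
position: [0.5639, 0.0626, 0.0576]
tool_rot: [2.016, 2.409, 0.0]
ft_force: [0.0, -0.3, -0.4]
grip_width: 0.006
grip_force: 0.0
```

```bash
python3 - <<'E'
from h import *
st()
def lid(n,im,z0,z1,box):
    h=cv2.cvtColor(im,cv2.COLOR_RGB2HSV); m=cv2.inRange(h,(0,0,150),(180,60,255))
    return m
def tri(a,b):
    p0,p1=ray('top',*a,0),ray('top',*a,.1); q0,q1=ray('scene',*b,0),ray('scene',*b,.1)
    d=p1-p0;e=q1-q0; A=np.c_[d,-e]; s=np.linalg.lstsq(A,q0-p0,rcond=None)[0]
    x,y=p0+d*s[0],q0+e*s[1]; return ((x+y)/2).round(4),np.linalg.norm(x-y).round(4)
print('lid c now',tri((296.5,231.6),(306.4,205.7)))
s0=cv2.imread('pics/scene0.png'); print('pred scene0 c',proj('scene',np.r_[C-.029*ex-.056*ey,.085]),'b',proj('scene',np.r_[C+.029*ex-.01*ey,.085]))
t=cv2.resize(s0[215:270,230:305],None,fx=8,fy=8,interpolation=cv2.INTER_CUBIC)
n=get_image('scene')[:,:,::-1]; t2=cv2.resize(n[190:245,250:325],None,fx=8,fy=8,interpolation=cv2.INTER_CUBIC)
cv2.imwrite('pics/c6.png',cv2.resize(np.hstack([t,t2]),None,fx=.66,fy=.66))
E
```

```text
t 11.18 rel -0.0004 -0.0508 tip z 0.0406 F [ 0.  -0.3 -0.4]
lid c now (array([ 0.5631, -0.0828,  0.0661]), np.float64(0.0031))
pred scene0 c [285.55090923 230.35170588] b [261.67908637 232.28310233]
```

View pics/c6.png

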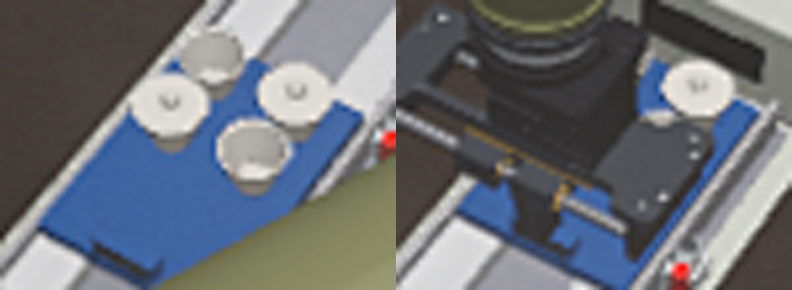

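```bash
python3 - <<'E'
from h import *
def tri(a,b):
    p0,p1=ray('top',*a,0),ray('top',*a,.1); q0,q1=ray('scene',*b,0),ray('scene',*b,.1)
    d=p1-p0;e=q1-q0; s=np.linalg.lstsq(np.c_[d,-e],q0-p0,rcond=None)[0]
    x,y=p0+d*s[0],q0+e*s[1]; return ((x+y)/2).round(4),np.linalg.norm(x-y).round(4)
print('init c',tri((243.75,239.75),(285.9,232.0)),'init b',tri((160+249/4,175+182/4),(230+170/5.28,215+100/5.28)))
print('now c',tri((296.5,231.6),(250+699/5.28,190+85/5.28)))
# lid c by blob centroid in both top pictures, then home check vs pivot (z .085/.078)
for a,z in(((243.75,239.75),.085),((296.5,231.6),.078)):
    p=ray('top',*a,z)[:2]-C; print((p@ex).round(4),(p@ey).round(4))
E
```

```text
init c (array([0.5376, 0.0499, 0.0736]), np.float64(0.0005)) init b (array([0.5861, 0.1059, 0.0744]), np.float64(0.0003))
now c (array([ 0.4292, -0.0982,  0.2333]), np.float64(0.2161))
-0.03 -0.0588
-0.0301 -0.1933
```

The carrier has dropped: the lid height fell about 7.5 mm between views, and the travel and position match home. I'll retreat, rise, and go beside the knob.

Request:
send_rows --xyz '[[4, 0, 0], [10, 0, 0], [18, 0, 0], [20, 0, -15], [20, 0, -40], [20, -10, -55], [20, -40, -55], [15, -75, -55], [0, -105, -55], [-16, -125, -55]]' --dr '[[0, 0, 0], [0, 0, 0], [0, 0, 0], [0, 0, 0], [0, 0, 0], [0, 0, 0], [0, 0, 0], [0, 0, 0], [0, 0, 0], [0, 0, 0]]'

```text
time: 12.07
position: [0.4408, 0.0256, 0.1122]
tool_rot: [-2.011, -2.411, 0.001]
ft_force: [1.1, -0.6, 0.2]
grip_width: 0.01
grip_force: 0.0
```

```bash
python3 -c "
from h import *
st(); go(-.125,-.067,.051)"
```

```text
t 12.07 rel -0.1282 -0.0654 tip z 0.0952 F [ 1.1 -0.6  0.2]
shift [-1.6  3.2 44.2] dr [-0.001 -0.001  0.003]
```

Request:
send_rows --xyz '[[0, 0, 10], [0, 0, 22], [0, 0, 34], [0, 0, 42], [0, 0, 45], [0, 0, 45], [0, 2, 45], [0, 4, 45], [0, 6, 45], [0, 8, 45]]' --dr '[[0, 0, 0], [0, 0, 0], [0, 0, 0], [0, 0, 0], [0, 0, 0], [0, 0, 0], [0, 0, 0], [0, 0, 0], [0, 0, 0], [0, 0, 0]]'

```text
time: 12.9
position: [0.4523, 0.0263, 0.0681]
tool_rot: [2.016, 2.409, 0.001]
ft_force: [-0.2, -0.0, 0.7]
grip_width: 0.009
grip_force: 0.0
```

```bash
python3 - <<'E'
from h import *
st()
s=get_state(); p=s['position'][:2]-C; p=np.array([p@ex,p@ey])
for th in np.arange(-.4,1.6,.1):
    sd=20-4*max(th,0)/1.57
    q=np.array([-.0775,-.098])+.034*np.array([np.sin(th),np.cos(th)])-sd*.001*np.array([np.cos(th),-np.sin(th)])
    d=(q-p)*1000; print(round(th,1),'tool x,y',d[1].round(1),d[0].round(1))
E
```

```text
t 12.9 rel -0.1167 -0.0668 tip z 0.0511 F [-0.2 -0.   0.7]
-0.4 tool x,y -7.7 7.5
-0.3 tool x,y -4.7 10.0
-0.2 tool x,y -1.9 12.8
-0.1 tool x,y 0.6 15.9
-0.0 tool x,y 2.8 19.2
0.1 tool x,y 4.6 22.9
0.2 tool x,y 6.0 26.8
0.3 tool x,y 6.9 30.8
0.4 tool x,y 7.5 34.9
0.5 tool x,y 7.6 39.0
0.6 tool x,y 7.3 43.1
0.7 tool x,y 6.5 47.1
0.8 tool x,y 5.3 51.0
0.9 tool x,y 3.8 54.8
1.0 tool x,y 1.8 58.3
1.1 tool x,y -0.5 61.7
1.2 tool x,y -3.1 64.7
1.3 tool x,y -6.1 67.5
1.4 tool x,y -9.3 69.9
1.5 tool x,y -12.7 71.9
```

Request:
send_rows --xyz '[[-1, 3, 0], [-2, 7, 0], [-2, 11, 0], [0, 15, 0], [2, 19, 0], [4, 23, 0], [6, 27, 0], [7, 31, 0], [7.5, 35, 0], [7.5, 39, 0]]' --dr '[[0, 0, 0], [0, 0, 0], [0, 0, 0], [0, 0, 0], [0, 0, 0], [0, 0, 0], [0, 0, 0], [0, 0, 0], [0, 0, 0], [0, 0, 0]]'

```text
time: 13.73
position: [0.489, 0.0407, 0.0676]
tool_rot: [2.016, 2.409, 0.0]
ft_force: [0.3, -0.2, 0.8]
grip_width: 0.004
grip_force: 0.0
```

```bash
cat > k.py <<'E'
from h import *
st()
im=get_image('scene'); h=cv2.cvtColor(im,cv2.COLOR_RGB2HSV)
rd=cv2.inRange(h,(0,120,80),(8,255,255))|cv2.inRange(h,(172,120,80),(180,255,255))
rd[:190]=0;rd[260:]=0;rd[:,:270]=0;rd[:,:][:,345:]=0
ys,xs=np.nonzero(rd); print(len(xs))
if len(xs):
    print(xs.mean(),ys.mean()); p=ray('scene',xs.mean(),ys.mean(),.060)[:2]-C; d=np.array([p@ex+.0775,p@ey+.098]); print('knob rel pivot',d.round(4),'th',np.arctan2(*d))
E
python3 k.py
```

```text
t 13.73 rel -0.078 -0.0591 tip z 0.0506 F [ 0.3 -0.2  0.8]
19
303.1578947368421 242.10526315789474
knob rel pivot [-0.012   0.0351] th -0.3294413062889717
```

The finger passed over the knob without touching it. That, and the lost contact after the drop, suggests the closed fingertips sit higher than nose_length says. I'll back off to the robot's side, go lower and check.

Request:
send_rows --xyz '[[0, 0, -5], [0, 0, -10], [0, -15, -10], [-2, -30, -10], [-5, -42, -10], [-8, -47, -10], [-8, -47, -4], [-8, -47, 6], [-8, -47, 13], [-8, -47, 15]]' --dr '[[0, 0, 0], [0, 0, 0], [0, 0, 0], [0, 0, 0], [0, 0, 0], [0, 0, 0], [0, 0, 0], [0, 0, 0], [0, 0, 0], [0, 0, 0]]'

```text
time: 14.62
position: [0.443, 0.0243, 0.0509]
tool_rot: [-2.015, -2.408, 0.003]
ft_force: [0.5, 0.1, 0.3]
grip_width: 0.005
grip_force: 0.0
```

```bash
python3 k.py; python3 - <<'E'
from h import *
s=get_state();p=s['position']
for z in(p[2]-.017,p[2]+.003):
  for x in(-.015,.015):
    for y in(-.0095,.0095): print(z.round(3),x,y,((proj('scene',np.r_[p[:2]+x*ex+y*ey,z])-[260,190]+.5)*7).round())
im=get_image('scene')[190:270,260:360,::-1]; cv2.imwrite('pics/c7.png',cv2.resize(im,None,fx=7,fy=7,interpolation=cv2.INTER_CUBIC))
E
```

```text
t 14.62 rel -0.1262 -0.0672 tip z 0.0339 F [0.5 0.1 0.3]
19
303.3157894736842 242.10526315789474
knob rel pivot [-0.0124  0.0348] th -0.34232786798936465
0.034 -0.015 -0.0095 [418. 432.]
0.034 -0.015 0.0095 [397. 461.]
0.034 0.015 -0.0095 [360. 402.]
0.034 0.015 0.0095 [339. 432.]
0.054 -0.015 -0.0095 [422. 406.]
0.054 -0.015 0.0095 [401. 436.]
0.054 0.015 -0.0095 [363. 376.]
0.054 0.015 0.0095 [341. 406.]
```

View pics/c7.png

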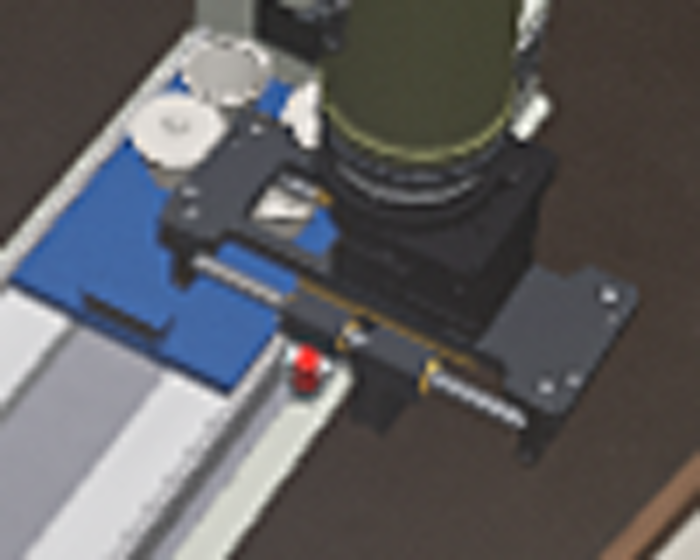

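The picture shows the fingertip bottom at crop (362,416). That puts it at z ≈ 54 mm, roughly at TCP height, so this is a good height against the knob at (307,365). The carrier is seated and the crucibles are standing. I'll push the knob along the arc.

Request:
send_rows --xyz '[[-1, 5, 0], [-2, 10, 0], [-2, 14, 0], [-2, 18, 0], [-1, 22, 0], [1, 25, 0], [3, 29, 0], [5, 33, 0], [6, 36, 0], [7, 40, 0]]' --dr '[[0, 0, 0], [0, 0, 0], [0, 0, 0], [0, 0, 0], [0, 0, 0], [0, 0, 0], [0, 0, 0], [0, 0, 0], [0, 0, 0], [0, 0, 0]]'

```text
time: 15.55
position: [0.4818, 0.0383, 0.0524]
tool_rot: [-2.016, -2.409, 0.001]
ft_force: [-2.8, -1.6, 0.1]
grip_width: 0.004
grip_force: 0.8
```

```bash
python3 k.py
```

```text
t 15.55 rel -0.0856 -0.0602 tip z 0.0354 F [-2.8 -1.6  0.1]
1
297.0 241.0
knob rel pivot [0.0063 0.0417] th 0.14973158956869087
```

Request:
send_rows --xyz '[[1, 4, 0], [1, 8, 0], [0.5, 12, 0], [0, 16, 0], [-1, 20, 0], [-3, 24, 0], [-5, 27, 0], [-7, 30, 0], [-9, 32, 0], [-10, 33, 0]]' --dr '[[0, 0, 0], [0, 0, 0], [0, 0, 0], [0, 0, 0], [0, 0, 0], [0, 0, 0], [0, 0, 0], [0, 0, 0], [0, 0, 0], [0, 0, 0]]'

```text
time: 16.43
position: [0.517, 0.0343, 0.0529]
tool_rot: [2.016, 2.409, 0.002]
ft_force: [-1.1, 0.8, 0.3]
grip_width: 0.009
grip_force: 0.6
```

```bash
python3 k.py; python3 - <<'E'
from h import *
im=get_image('top'); h=cv2.cvtColor(im,cv2.COLOR_RGB2HSV)
rd=cv2.inRange(h,(0,120,80),(8,255,255))|cv2.inRange(h,(172,120,80),(180,255,255)); rd[:,:225]=0;rd[:,295:]=0;rd[:225]=0;rd[290:]=0
ys,xs=np.nonzero(rd); print(len(xs))
if len(xs):
  p=ray('top',xs.mean(),ys.mean(),.064)[:2]-C; d=np.array([p@ex+.0775,p@ey+.098]); print('top knob',d,np.arctan2(*d))
E
```

```text
t 16.43 rel -0.0516 -0.0703 tip z 0.0359 F [-1.1  0.8  0.3]
0
0
```

Request:
send_rows --xyz '[[-1, 2, 0], [-3, 4, 0], [-5, 6, 0], [-7, 7, 0], [-8.5, 8, 0], [-10, 8, 0], [-11, 8, 0], [-12, 8, 0], [-12, 8, 0], [-12, 8, 0]]' --dr '[[0, 0, 0], [0, 0, 0], [0, 0, 0], [0, 0, 0], [0, 0, 0], [0, 0, 0], [0, 0, 0], [0, 0, 0], [0, 0, 0], [0, 0, 0]]'

```text
time: 17.37
position: [0.5266, 0.0237, 0.0528]
tool_rot: [2.016, 2.409, 0.001]
ft_force: [1.4, 1.7, 0.3]
grip_width: 0.005
grip_force: 0.9
```

```bash
python3 k.py
```

```text
t 17.37 rel -0.044 -0.0824 tip z 0.0358 F [1.4 1.7 0.3]
0
```

Request:
send_rows --xyz '[[-0.4, 0, 0], [-0.8, 0, 0], [-1.2, 0, 0], [-1.6, 0, 0], [-2, 0, 0], [-2, 0, 0], [-2, 0, 0], [-2, 0, 0], [-2, 0, 0], [-2, 0, 0]]' --dr '[[0, 0, 0], [0, 0, 0], [0, 0, 0], [0, 0, 0], [0, 0, 0], [0, 0, 0], [0, 0, 0], [0, 0, 0], [0, 0, 0], [0, 0, 0]]'

```text
time: 18.25
position: [0.5267, 0.0228, 0.0528]
tool_rot: [-2.015, -2.409, -0.002]
ft_force: [1.5, 4.6, 1.4]
grip_width: 0.007
grip_force: 2.5
```

```bash
python3 k.py
```

```text
t 18.25 rel -0.0441 -0.0834 tip z 0.0358 F [1.5 4.6 1.4]
0
```

Request:
send_rows --xyz '[[-0.4, 0, 0], [-0.8, 0, 0], [-1.2, 0, 0], [-1.6, 0, 0], [-2, 0, 0], [-2, 0, 0], [-2, 0, 0], [-2, 0, 0], [-2, 0, 0], [-2, 0, 0]]' --dr '[[0, 0, 0], [0, 0, 0], [0, 0, 0], [0, 0, 0], [0, 0, 0], [0, 0, 0], [0, 0, 0], [0, 0, 0], [0, 0, 0], [0, 0, 0]]'

```text
time: 19.13
position: [0.5268, 0.0226, 0.0528]
tool_rot: [-2.013, -2.409, -0.004]
ft_force: [0.3, 7.2, 2.0]
grip_width: 0.005
grip_force: 4.1
```

```bash
python3 k.py
```

```text
t 19.13 rel -0.044 -0.0836 tip z 0.0358 F [0.3 7.2 2. ]
0
```

The clip is at its stop: the force rises and the finger no longer moves. I'll back off, rise, and move away over the +y side.

Request:
send_rows --xyz '[[4, 0, 0], [8, 0, 0], [12, -2, 0], [14, -4, -15], [14, -4, -45], [25, -4, -75], [55, -4, -90], [90, -4, -100], [130, -4, -100], [170, -4, -100]]' --dr '[[0, 0, 0], [0, 0, 0], [0, 0, 0], [0, 0, 0], [0, 0, 0], [0, 0, 0], [0, 0, 0], [0, 0, 0], [0, 0, 0], [0, 0, 0]]'

```text
time: 20.02
position: [0.4927, 0.1867, 0.1535]
tool_rot: [2.019, 2.406, 0.001]
ft_force: [1.0, 0.9, -0.8]
grip_width: 0.005
grip_force: 0.0
```

Request:
send_rows --xyz '[[30, 0, 0], [60, 0, 0], [90, 0, 0], [90, 0, 0], [90, 0, 0], [90, 0, 0], [90, 0, 0], [90, 0, 0], [90, 0, 0], [90, 0, 0]]' --dr '[[0, 0, 0], [0, 0, 0], [0, 0, 0], [0, 0, 0], [0, 0, 0], [0, 0, 0], [0, 0, 0], [0, 0, 0], [0, 0, 0], [0, 0, 0]]'

```text
time: 20.85
position: [0.4774, 0.2742, 0.1527]
tool_rot: [2.018, 2.407, 0.0]
ft_force: [0.6, 0.9, 0.3]
grip_width: 0.007
grip_force: 0.0
```

```bash
python3 - <<'E'
from h import *
st()
im=get_image('top'); h=cv2.cvtColor(im,cv2.COLOR_RGB2HSV)
rd=cv2.inRange(h,(0,120,80),(8,255,255))|cv2.inRange(h,(172,120,80),(180,255,255)); rd[:,:225]=0;rd[:,295:]=0;rd[:225]=0;rd[290:]=0
ys,xs=np.nonzero(rd); print(len(xs))
if len(xs):
  p=ray('top',xs.mean(),ys.mean(),.064)[:2]-C; d=np.array([p@ex+.0782,p@ey+.098]); print('top knob',d,np.arctan2(*d))
cv2.imwrite('pics/c8.png',cv2.resize(im[150:290,180:370,::-1],None,fx=4,fy=4,interpolation=cv2.INTER_CUBIC))
E
```

```text
t 20.85 rel -0.0483 0.1728 tip z 0.1357 F [0.6 0.9 0.3]
17
top knob [0.03520353 0.00017831] 1.5657311920108925
```

View pics/c8.png

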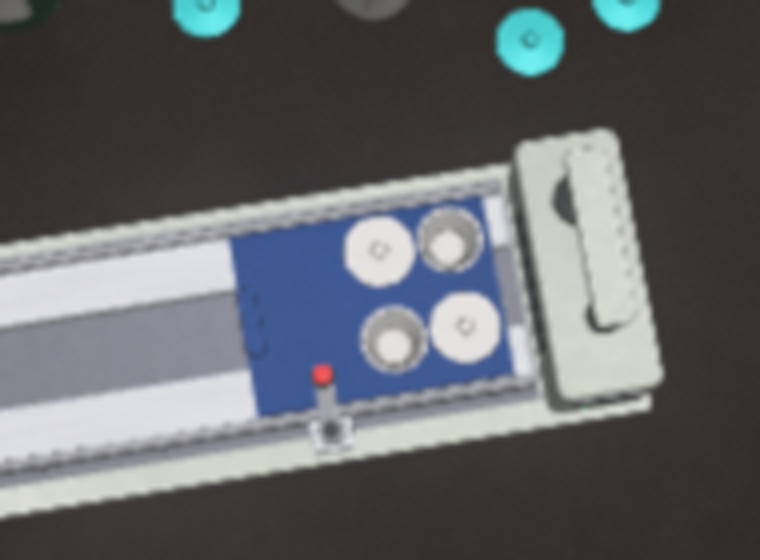

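The clip lies square across the carrier, with the knob at crop (322,374) and θ ≈ 1.566. The carrier is home, all four crucibles are standing, and the arm is clear.

```bash
python3 -c "
from bench import *
print(close_job())"
```

```text
the job is handed in; nothing more can be done
None
```

The job is handed in: the carrier dropped into its slots, the clip is square across it against its stop (measured 1.566 rad), all four crucibles are standing in their wells, and it took about 21 s of the 48 s.

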